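# Load the laser gauge nests, press the bushings home and key the laser on

### The job

Load every bronze bushing standing on the counter into a free pocket of the steel nest plate, hub up, and push all the bushings, including the one already sitting proud in its pocket, firmly down until every flange lies flush on the plate. Only then take the key from its black rest, push it fully into the key switch on the grey console while the switch is still off, turn it clockwise as far as it goes to on, and leave it there. Do not disturb the grey parts cup.

Things in the scene. Friction and masses are not known exactly. Their poses are not given: they have to be found in the camera images.
- nest_plate: Fixed square steel plate, 180 x 180 mm, 36 mm thick, with four round pockets 52 mm in diameter with a 3 mm chamfer. Origin at the centre of its underside on the counter; its sides run along its x and y axes.
- nest_0 (a point): Centre of the mouth of pocket 0, level with the plate's top. In it a flat pad slides stiffly: at first it stands 19 mm below the plate's top, so a bushing set on it has its flange 11 mm proud. It carries the bushing but yields to a firm push (10 N in all, weight included) and stays down, 12 mm lower, with the flange on the plate. It does not spring back.
- nest_1 (a point): Centre of the mouth of pocket 1, level with the plate's top. In it a flat pad slides stiffly: at first it stands 19 mm below the plate's top, so a bushing set on it has its flange 11 mm proud. It carries the bushing but yields to a firm push (10 N in all, weight included) and stays down, 12 mm lower, with the flange on the plate. It does not spring back.
- nest_2 (a point): Centre of the mouth of pocket 2, level with the plate's top. In it a flat pad slides stiffly: at first it stands 19 mm below the plate's top, so a bushing set on it has its flange 11 mm proud. It carries the bushing but yields to a firm push (10 N in all, weight included) and stays down, 12 mm lower, with the flange on the plate. It does not spring back.
- nest_3 (a point): Centre of the mouth of pocket 3, level with the plate's top. In it a flat pad slides stiffly: at first it stands 19 mm below the plate's top, so a bushing set on it has its flange 11 mm proud. It carries the bushing but yields to a firm push (10 N in all, weight included) and stays down, 12 mm lower, with the flange on the plate. It does not spring back.
- bushing_1: Starts in a pocket of the nest plate, 11 mm proud. Bronze flanged bushing, upright, origin at the centre of its underside, z up, about 0.4 kg. From the bottom: sleeve 46 mm diameter, 30 mm long (lowest 3 mm: 42 mm); flange 66 mm diameter from 30 to 38 mm; hub 36 mm diameter from 38 to 68 mm, for gripping. Solid flat top (the bore is only a dark disc). May be absent.
- bushing_2: Starts in a pocket of the nest plate, 11 mm proud. Bronze flanged bushing, upright, origin at the centre of its underside, z up, about 0.4 kg. From the bottom: sleeve 46 mm diameter, 30 mm long (lowest 3 mm: 42 mm); flange 66 mm diameter from 30 to 38 mm; hub 36 mm diameter from 38 to 68 mm, for gripping. Solid flat top (the bore is only a dark disc). May be absent.
- bushing_3: Starts on the counter to the robot's left. Bronze flanged bushing, upright, origin at the centre of its underside, z up, about 0.4 kg. From the bottom: sleeve 46 mm diameter, 30 mm long (lowest 3 mm: 42 mm); flange 66 mm diameter from 30 to 38 mm; hub 36 mm diameter from 38 to 68 mm, for gripping. Solid flat top (the bore is only a dark disc). May be absent.
- bushing_4: Starts on the counter to the robot's left. Bronze flanged bushing, upright, origin at the centre of its underside, z up, about 0.4 kg. From the bottom: sleeve 46 mm diameter, 30 mm long (lowest 3 mm: 42 mm); flange 66 mm diameter from 30 to 38 mm; hub 36 mm diameter from 38 to 68 mm, for gripping. Solid flat top (the bore is only a dark disc). May be absent.
- bushing_5: Starts on the counter to the robot's left. Bronze flanged bushing, upright, origin at the centre of its underside, z up, about 0.4 kg. From the bottom: sleeve 46 mm diameter, 30 mm long (lowest 3 mm: 42 mm); flange 66 mm diameter from 30 to 38 mm; hub 36 mm diameter from 38 to 68 mm, for gripping. Solid flat top (the bore is only a dark disc). May be absent.
- console: Fixed grey laser console, 120 x 120 x 50 mm, origin at the centre of its underside. On its top centre stands a dark round collar, 68 mm diameter, 34 mm tall, holding the aluminium rotor of the key switch. At off the key slot's long side runs along the console's x axis. Slot 26.5 x 10.5 mm with a 3 mm chamfer, 32 mm or more deep.
- switch_mouth (a point): Centre of the key slot, on the switch's vertical turning axis, at the top face of rotor and collar (84 mm above the counter).
- key_switch (a joint): Angle of the key switch rotor in rad: 0 is off (its start), it grows as the rotor turns clockwise seen from above and stops at 1.40, which is on. Friction about 0.08 N m; it stays where it is left.
- key_rest: Fixed black block, 80 x 70 x 36 mm, origin at the centre of its underside, with a slot 28 x 12 mm (long side along its x axis) through its middle in which the key stands.
- key: Loose steel key standing blade down in its rest, 78 mm tall, 0.09 kg. Origin: centre of the blade's lower end; z up, x along blade width, y through thickness. Blade 24 (x) x 8 (y) x 30 mm, lowest 4 mm 18 x 5; shoulder 32 mm diameter, z 30-36; neck 18 x 10, z 36-44; bow 46 (x) x 12 (y) mm, z 44-78. Fully in, the shoulder rests on the rotor, origin 30 mm under the mouth. Works either way round.
- parts_cup: Grey plastic parts cup, 80 mm diameter at the rim, 80 mm tall, origin at the centre of its underside; a bystander, as are the fixed toggle clamp with red grip (far left) and the fixed clip with a chrome gauge pin (beyond the plate).
There are look-alikes about, which are no part of the job. Leave any orange look-alike of the bushing_3 alone. What is shaped like the bushing_1 but pink is not meant.

How it is judged:
By the outcome, as a careful person would: the job done as asked, in the order asked, and still so for the second after the job is handed in, with the robot touching nothing.
Of bushing_1, bushing_2 only 1 to 1 are there at a start; the rules pass over those that are not, and their reading is None.
Of bushing_3, bushing_4, bushing_5 only 2 to 3 are there at a start; the rules pass over those that are not, and their reading is None.
At some moment in a run one of bushing_3, bushing_4, bushing_5 may be knocked a few centimetres aside while the robot is not near it.
It also fails if it takes over 210 s, if anything falls off the work surface, if the arm or the gripper's body presses on something with over 40 N, if the wrist force passes 120 N, or if a joint passes its speed limit or range.

### The arm

A 6-joint arm with a two-finger parallel gripper is mounted at the origin on the work surface. World frame = base frame: x ahead of the robot, y to its left, z up, the work surface at z = 0. Lengths are in m, angles in rad, forces in N, time in s.
With the tool pointing down it reaches from about 0.3 to 0.75 m from the base axis. Payload 8.5 kg.
Tool frame: the origin (TCP) lies midway between the tips of the shut fingers; the grasp point (between the pads) lies 19 mm behind it; y points along the fingers, x is the direction in which the jaws open and shut, and the axes are right-handed (so a half turn about y gives the same grasp; the last joint's range is limited). The gripper opens to 88 mm and grips with 3 to 60 N. Pads are 18 mm wide; open, the fingers measure 123 mm over their backs; the gripper's body (75 mm by 187 mm) begins 45 mm behind the grasp point.
Start: joints at [1.037, 0.381, 1.297, -0, 1.464, -0.215], TCP at [0.172, 0.522, 0.239] pointing down, gripper open.
Joint ranges: [-3.11, 3.11], [-0.89, 2.33], [0.22, 2.48], [-1.42, 4.56], [0.17, 2.85], [-2.88, 2.88]. Speed limits (rad/s): [2.39, 2.39, 3.14, 3.14, 3.14, 3.14].

### API

Orientations are given as a rotation vector (axis times angle).
In Python, from plant import ctrl, imaging, search_frame gives the robot as it stands.
- The arm moves only by the shell command python3 -m jog 'ROWS' [OPENING] [FORCE]. ROWS is JSON, a list of rows, each a list of 4 numbers: the shift along the world's x, y, z in m, then the turn about the world's z in rad. A call has 1 to 12 rows; each row is the pose to reach, as a shift and turn from the pose commanded when the call began; what a row does not reach only later rows make up. A row lasts 1/10 s, in which the tool goes at most 50 mm and 8.59 degrees, less where a joint would pass 70% of its speed; a pose out of reach is approached as far as the arm can. A call with a gripper value outside its range is refused whole. OPENING is the finger opening in m, from 0 to 0.0881, set as the call begins (- or left out, the last holds). The fingers move at their own pace and stop on an object; FORCE is the grip in N (left out, the last holds). Time passes only in rows, so rows that repeat a pose let the fingers close. It gives the time, the measured TCP pose, the force and the opening at its end, in the units of the state.
- ctrl.get_obs(): the state, without advancing time (a new reading comes with each control period).
- imaging.camera(name): name is "scene" or "top"; returns a dict with "color" (480x640x3 uint8, blue, green, red), "z_map" (480x640 float32, m along the optical axis (not along the pixel's ray), 0 where there is no reading), "fx", "fy", "cx", "cy" (pixels), "rvec" (rotation vector, rad) and "tvec" (3), from world to camera coordinates, as OpenCV has them. Camera axes: x right, y down, z forward; pixel columns grow to the right and rows downward; lengths in m; the calibration is good to about 2 mm. A picture is of the moment at which its call begins.
- ctrl.finish_job(): hands the job in, once; it reports no verdict.
Trained networks look in a picture, given as the dict that the camera call returned (one of the last four; its "shot" number tells which), for a name from the list of things; names that differ only in an ending like _2 or _b are one class to them, and where a whole thing is asked for, a point or a joint stands for the part that bears it (a point fixed in the world has none). Each returns a list of dicts, best first, with "confidence" (0 to 1); they miss things now and then, are a little off and sometimes report something else, mostly with a low value. They report only what shows in the picture. A call takes as long as a camera call. They do not tell look-alikes from the thing itself.
- search_frame(thing, picture): "box" ([centre column, centre row, width, height] in pixels, round what is visible of it).
The state is a dict: "t": time; "joints": joint angles; "qd": joint speeds; "joint_efforts": joint torques, N m; "ee_pos": TCP position; "orientation": TCP orientation; "contact_force": force on the tool from outside, world axes, zero at the start; "ft_torque": the same for the moment, N m; "width": finger opening in m.
Only numpy, scipy, OpenCV 4.12 (cv2) and the standard library are available. Lean on these libraries where they do the work, as an engineer would, in place of code of your own. Each camera call takes 0.05 s, during which the arm holds its last target.

## Working session

There is one attempt and no reset: what is moved stays moved. The work goes in short steps, Python scripts to look and compute and a shell command to move; the robot and the scene stay as the last step left them, time stands still between calls to the robot, and variables do not carry over. Pictures are saved under pics/ and viewed, and the job is handed in when it is done.

```bash
ls -la; mkdir -p pics; python3 - <<'E'
from plant import ctrl, imaging, search_frame
import cv2
o=ctrl.get_obs(); print(o)
for n in ("scene","top"):
    p=imaging.camera(n); cv2.imwrite(f"pics/a_{n}.png",p["color"]); print(n,p["fx"],p["cx"],p["cy"],p["rvec"],p["tvec"])
    for t in ("nest_plate","bushing_3","console","key_rest","key","parts_cup"):
        print(t,[(([round(float(v)) for v in d["box"]]),round(d["confidence"],2)) for d in search_frame(t,p)])
E
```

```text
total 12
drwxr-xr-x  3 agent agent 4096 Dec  7 02:32 .
drwxr-xr-x 23 root  root  4096 Dec  7 02:32 ..
drwxr-xr-x  2 agent agent 4096 Dec  7 02:32 pics
{'t': 0.0, 'joints': array([ 1.03670767e+00,  3.81221770e-01,  1.29818784e+00,  1.29178371e-05,
        1.46360981e+00, -2.15326571e-01]), 'qd': array([ 0.0024453 , -0.00056886,  0.00095077, -0.00031397,  0.0001323 ,
       -0.00100902]), 'joint_efforts': array([-5.45129951e-04, -4.37917042e+01, -2.24556667e+01,  7.13554211e-02,
        3.52052751e-02, -1.00922432e-04]), 'ee_pos': array([0.17224577, 0.52206512, 0.23814852]), 'orientation': array([-1.34387627, -0.97024145,  0.97241854]), 'contact_force': array([-0.52938914, -0.26056297, -0.68369848]), 'ft_torque': array([ 0.03960164, -0.00364573,  0.03019023]), 'width': 0.08828645256584997}
scene 606.3539131540573 318.83567889644496 243.00183584083553 [ 1.89642429  1.61970691 -0.63808633] [-0.13874606 -0.32412884  1.79054907]
nest_plate [([181, 308, 42, 44], 0.63), ([315, 255, 87, 74], 0.56)]
bushing_3 [([384, 206, 20, 30], 0.91), ([436, 212, 26, 30], 0.87), ([294, 233, 30, 31], 0.71), ([264, 209, 29, 31], 0.71), ([423, 261, 32, 36], 0.66)]
console [([160, 249, 69, 57], 0.97)]
key_rest [([182, 310, 41, 44], 0.58)]
key [([176, 295, 13, 25], 0.78), ([159, 249, 71, 57], 0.31)]
parts_cup [([267, 322, 36, 48], 0.64), ([315, 256, 84, 76], 0.27)]
top 463.49096985042314 322.62876895139686 239.20732926671732 [ 2.11489926 -2.16749186  0.14100471] [0.06757411 0.51362157 0.8358018 ]
nest_plate [([325, 246, 100, 104], 0.69)]
bushing_3 [([352, 267, 43, 34], 0.66), ([384, 331, 38, 34], 0.66), ([159, 287, 31, 39], 0.63), ([217, 309, 40, 34], 0.61), ([199, 206, 40, 33], 0.6)]
console [([519, 276, 90, 87], 0.61)]
key_rest [([484, 185, 59, 54], 0.6)]
key [([494, 180, 21, 27], 0.87)]
parts_cup [([391, 140, 44, 50], 0.88), ([218, 311, 39, 36], 0.67)]
```

View pics/a_scene.png

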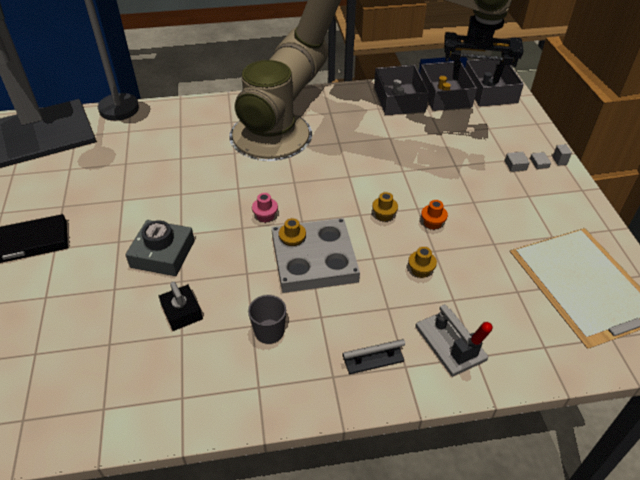

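View pics/a_top.png

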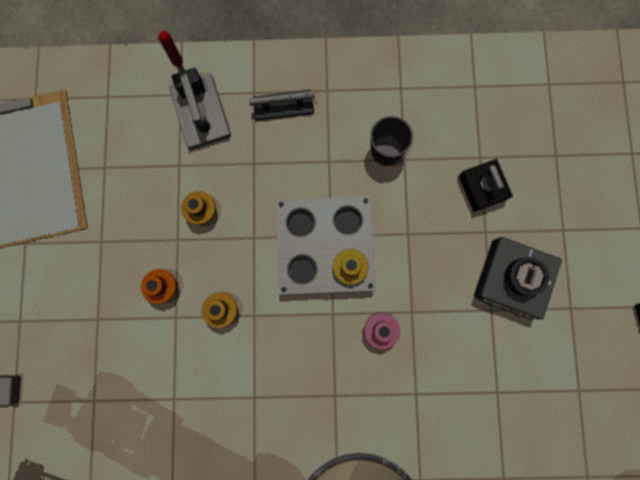

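```bash
cat > h.py <<'E'
from plant import ctrl, imaging, search_frame
import cv2, numpy as np
def cloud(p):
    z=p["z_map"]; R,_=cv2.Rodrigues(np.array(p["rvec"],float)); t=np.array(p["tvec"],float).ravel()
    v,u=np.mgrid[:z.shape[0],:z.shape[1]]
    c=np.stack([(u-p["cx"])/p["fx"]*z,(v-p["cy"])/p["fy"]*z,z],-1)
    w=(c-t)@R; w[z<=0]=np.nan
    return w
def ray(p,u,v,h):
    R,_=cv2.Rodrigues(np.array(p["rvec"],float)); t=np.array(p["tvec"],float).ravel()
    d=R.T@np.array([(u-p["cx"])/p["fx"],(v-p["cy"])/p["fy"],1]); o=-R.T@t
    return o+d*(h-o[2])/d[2]
def proj(p,X):
    q,_=cv2.projectPoints(np.array(X,float).reshape(-1,1,3),np.array(p["rvec"],float),np.array(p["tvec"],float),np.array([[p["fx"],0,p["cx"]],[0,p["fy"],p["cy"]],[0,0,1]]),None)
    return q[:,0]
E
python3 - <<'E'
from h import *
p=imaging.camera("top"); w=cloud(p); col=p["color"]
print("floor z", np.nanmedian(w[...,2]), "campos", -cv2.Rodrigues(np.array(p["rvec"],float))[0].T@np.array(p["tvec"]))
for n,(u,v) in dict(b4=(199,208),b3=(219,310),or_=(158,287),pink=(382,331),nestb=(351,267),cup=(391,140),rest=(484,185),cons=(519,276)).items():
    r=45
    s=w[max(0,v-r):v+r,u-r:u+r].reshape(-1,3)
    for lo,hi in ((.03,.045),(.045,.055),(.06,.075),(.075,.09),(.09,.12)):
        m=(s[:,2]>lo)&(s[:,2]<hi); 
        if m.sum()>15:
            q=s[m]; (cx,cy),rad=cv2.minEnclosingCircle(q[:,:2].astype(np.float32)); print(n,lo,m.sum(),q[:,:3].mean(0).round(4),"mec",round(cx,4),round(cy,4),round(rad,4))
# plate
s=w[180:310,260:390].reshape(-1,3); m=(s[:,2]>.032)&(s[:,2]<.040)
print("plate rect",cv2.minAreaRect(s[m][:,:2].astype(np.float32)),np.median(s[m][:,2]))
s=w[230:325,465:570].reshape(-1,3); m=(s[:,2]>.046)&(s[:,2]<.054); print("cons rect",cv2.minAreaRect(s[m][:,:2].astype(np.float32)))
s=w[150:215,450:520].reshape(-1,3); m=(s[:,2]>.032)&(s[:,2]<.040); print("rest rect",cv2.minAreaRect(s[m][:,:2].astype(np.float32)))
cv2.imwrite("pics/b_crop.png",cv2.resize(col[150:330,450:580],None,fx=4,fy=4,interpolation=cv2.INTER_CUBIC)[:600])
E
```

```text
floor z -0.0006266002497156097 campos [0.39011881 0.04598219 0.90146047]
b4 0.03 572 [0.5788 0.2879 0.037 ] mec 0.5825 0.2929 0.0335
b4 0.045 31 [0.5748 0.2814 0.0496] mec 0.5812 0.2896 0.0174
b4 0.06 299 [0.582  0.2916 0.0669] mec 0.5826 0.2925 0.0179
b3 0.03 664 [0.3898 0.25   0.037 ] mec 0.41 0.2793 0.0693
b3 0.045 23 [0.3869 0.2363 0.0504] mec 0.387 0.2466 0.0174
b3 0.06 320 [0.3876 0.2498 0.0667] mec 0.388 0.2504 0.0179
or_ 0.03 613 [0.4328 0.3574 0.0369] mec 0.4179 0.3349 0.0676
or_ 0.045 35 [0.4342 0.3515 0.0502] mec 0.435 0.3618 0.0175
or_ 0.06 327 [0.4345 0.3643 0.0665] mec 0.4347 0.3652 0.0187
pink 0.03 910 [ 0.3628 -0.0368  0.0367] mec 0.3729 -0.0202 0.074
pink 0.06 325 [ 0.3434 -0.0488  0.0673] mec 0.3433 -0.0492 0.018
nestb 0.03 3209 [0.4821 0.0276 0.0352] mec 0.4805 0.0254 0.0907
nestb 0.045 482 [0.459  0.0056 0.0535] mec 0.4611 0.0055 0.0329
nestb 0.075 322 [0.4607 0.0059 0.0842] mec 0.4612 0.0059 0.0181
cup 0.03 201 [ 0.7058 -0.0791  0.0377] mec 0.6973 -0.0758 0.0354
cup 0.045 147 [ 0.7073 -0.0802  0.0502] mec 0.6973 -0.0763 0.0368
cup 0.06 243 [ 0.7074 -0.0794  0.067
[... 297 characters left out ...]
75 186 [ 0.6143 -0.261   0.0819] mec 0.6152 -0.2623 0.0227
cons 0.03 311 [ 0.4156 -0.2679  0.0383] mec 0.4342 -0.3046 0.082
cons 0.045 2933 [ 0.4324 -0.3005  0.0494] mec 0.4339 -0.3064 0.0823
cons 0.06 225 [ 0.4318 -0.2949  0.0685] mec 0.4336 -0.3013 0.0325
cons 0.075 1073 [ 0.4336 -0.3055  0.0824] mec 0.4335 -0.3063 0.0342
plate rect ((0.505463182926178, 0.051385220140218735), (0.18021972477436066, 0.18002533912658691), 1.0794880390167236) 0.03522126283268466
cons rect ((0.43393242359161377, -0.305751770734787), (0.12030687183141708, 0.12004642188549042), 67.31196594238281)
rest rect ((0.6154587268829346, -0.26255524158477783), (0.08017872273921967, 0.07226159423589706), 18.439298629760742)
```

View pics/b_crop.png

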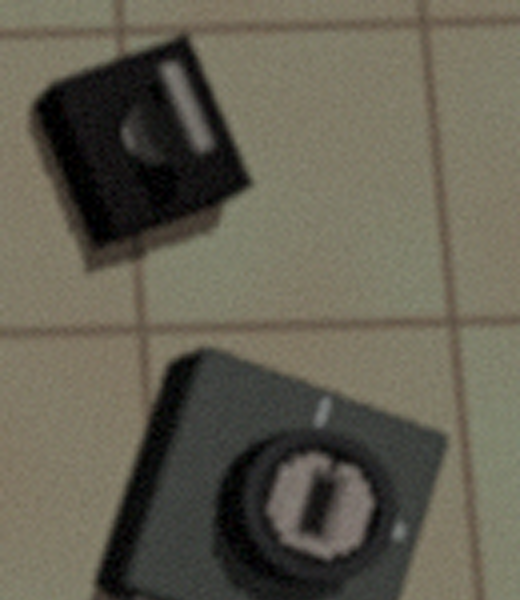

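```bash
python3 - <<'E'
from h import *
o=ctrl.get_obs(); R=cv2.Rodrigues(np.array(o["orientation"]))[0]; print(R.round(3), "jaw yaw deg",np.degrees(np.arctan2(R[1,0],R[0,0])))
p=imaging.camera("top"); col=p["color"]
# verify pockets
g=col.copy()
for x,y in ((.4612,.0056),(.4596,.0955),(.5496,.0972),(.5513,.0072)):
    a=np.linspace(0,6.28,60); q=proj(p,np.c_[x+.029*np.cos(a),y+.029*np.sin(a),0*a+.036]); cv2.polylines(g,[np.round(q*16).astype(int)],True,(0,0,255),1,cv2.LINE_AA,4)
G=np.hstack([cv2.resize(g[185:305,265:385],None,fx=3.3,fy=3.3),cv2.resize(g[180:330,135:250],(300,396))])
cv2.imwrite("pics/c.png",G)
for n,(u,v) in dict(b4=(199,208),orange=(158,287),b3=(219,310),nest=(351,267),pink=(382,331)).items(): print(n,np.median(col[v-14:v+14,u-14:u+14].reshape(-1,3),0))
w=cloud(p); s=w[150:215,450:520].reshape(-1,3); q=s[(s[:,2]>.076)]; print("bow",len(q),cv2.minAreaRect(q[:,:2].astype(np.float32)))
E
```

```text
[[ 0.313 -0.    -0.95 ]
 [ 0.95  -0.     0.313]
 [-0.    -1.     0.   ]] jaw yaw deg 71.73386240685629
b4 [ 23.  77. 107.]
orange [  3.   52.  115.5]
b3 [ 25.   83.  114.5]
nest [ 29.  98. 119.]
pink [ 85.  70. 122.]
bow 178 ((0.6152481436729431, -0.2622646689414978), (0.04564496502280235, 0.012818177230656147), 18.56163787841797)
```

View pics/c.png

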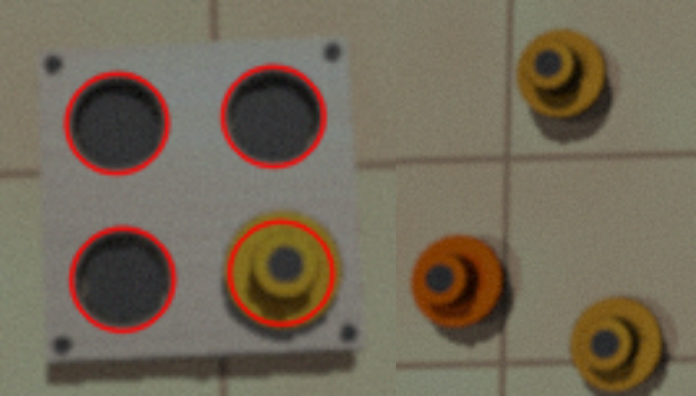

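Candidates in the top view: bronze (199,208) and (219,310) are the real ones. The orange one (158,287) and the pink one (382,331) are look-alikes. The crop confirms the colours. First target is (219,310) → world (0.388, 0.2505).

```bash
python3 -m jog '[[0.036,-0.045,0,0],[0.072,-0.09,0,0],[0.108,-0.135,0,0],[0.144,-0.18,0,0],[0.18,-0.225,0,0],[0.2158,-0.2716,0,0],[0.2158,-0.2716,-0.05,0],[0.2158,-0.2716,-0.10,0],[0.2158,-0.2716,-0.12,0],[0.2158,-0.2716,-0.12,0],[0.2158,-0.2716,-0.12,0]]' 0.088 40
python3 - <<'E'
from h import *
p=imaging.camera("top"); w=cloud(p)
s=w[280:340,185:255].reshape(-1,3); m=(s[:,2]>.06)&(s[:,2]<.072); print(m.sum(), cv2.minEnclosingCircle(s[m][:,:2].astype(np.float32)))
cv2.imwrite("pics/d.png",p["color"])
E
```

```text
t: 1.9
ee_pos: [0.3885, 0.251, 0.1196]
orientation: [-1.343, -0.971, 0.971]
contact_force: [-0.2, 0.3, -0.6]
width: 0.0883
12 ((0.37621957063674927, 0.23847687244415283), 0.00591321662068367)
```

View pics/d.png

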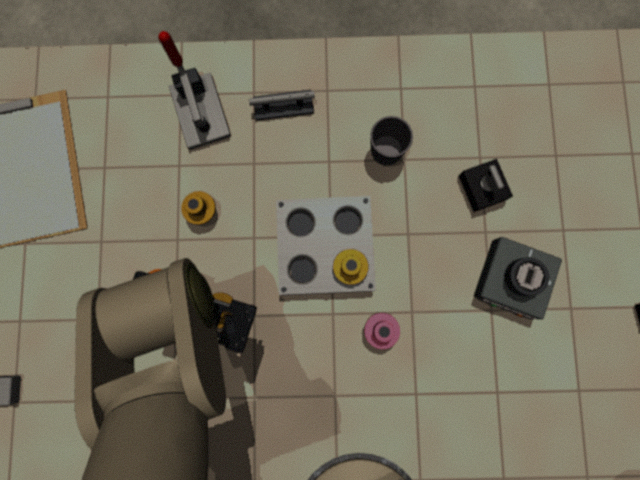

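The arm hides most of the target. The bronze flange still shows near (219,303) under the gripper and has not moved. Descend and grip.

```bash
python3 -m jog '[[0,0,-0.03,0],[0,0,-0.06,0],[0,0,-0.076,0],[0,0,-0.076,0],[0,0,-0.076,0]]' 0.088 40
python3 -m jog '[[0,0,0,0],[0,0,0,0],[0,0,0,0],[0,0,0,0],[0,0,0,0],[0,0,0,0],[0,0,0,0],[0,0,0,0],[0,0,0,0]]' 0 40
```

```text
t: 2.45
ee_pos: [0.389, 0.2513, 0.0444]
orientation: [-1.344, -0.974, 0.97]
contact_force: [0.4, -0.5, 0.1]
width: 0.088
t: 3.35
ee_pos: [0.3882, 0.2507, 0.0427]
orientation: [-1.343, -0.971, 0.971]
contact_force: [0.0, 0.4, 0.9]
width: 0.035
```

```bash
python3 -m jog '[[0,0,0.03,0],[0,0,0.06,0],[0.018,-0.039,0.06,0],[0.036,-0.078,0.06,0],[0.054,-0.116,0.06,0],[0.0716,-0.1552,0.06,0],[0.0716,-0.1552,0.06,0],[0.0716,-0.1552,0.06,0]]'
python3 - <<'E'
from h import *
p=imaging.camera("top"); w=cloud(p); cv2.imwrite("pics/e.png",p["color"])
E
python3 -m jog '[[0,0,-0.015,0],[0,0,-0.03,0],[0,0,-0.036,0],[0,0,-0.042,0],[0,0,-0.042,0],[0,0,-0.042,0]]'
```

```text
t: 4.15
ee_pos: [0.4595, 0.0948, 0.1022]
orientation: [-1.343, -0.968, 0.97]
contact_force: [-0.5, -0.0, -4.7]
width: 0.0351
t: 4.8
ee_pos: [0.4599, 0.0957, 0.0611]
orientation: [-1.343, -0.972, 0.971]
contact_force: [0.5, -0.3, -4.6]
width: 0.0347
```

View pics/e.png

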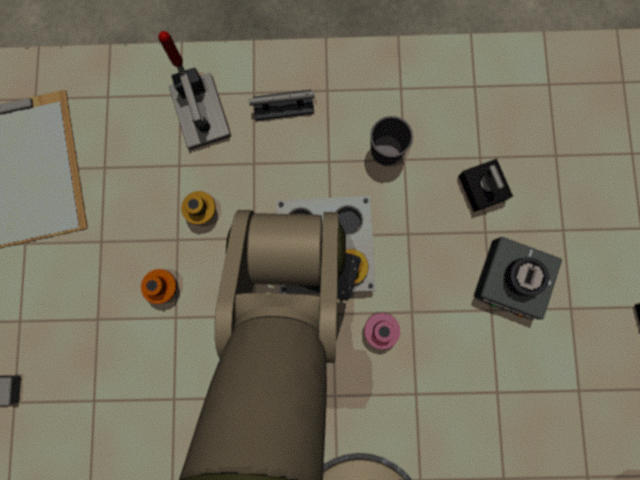

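The bushing is carried over the near-left pocket. It enters with no side force, so press it down.

```bash
python3 -m jog '[[0,0,-0.004,0],[0,0,-0.008,0],[0,0,-0.011,0],[0,0,-0.013,0],[0,0,-0.013,0],[0,0,-0.013,0]]' - 50
python3 -m jog '[[0,0,-0.001,0],[0,0,-0.002,0],[0,0,-0.002,0],[0,0,-0.002,0]]'
```

```text
t: 5.4
ee_pos: [0.4604, 0.0956, 0.0487]
orientation: [-1.345, -0.973, 0.97]
contact_force: [-2.1, 1.6, 7.8]
width: 0.035
t: 5.8
ee_pos: [0.4605, 0.0956, 0.0486]
orientation: [-1.346, -0.974, 0.969]
contact_force: [-8.8, 0.5, 32.6]
width: 0.0346
```

```bash
python3 -m jog '[[0,0,0.001,0],[0,0,0.001,0],[0,0,0.001,0],[0,0,0.001,0]]' 0.052
python3 -m jog '[[0,0,0.04,0],[0,0,0.08,0],[-0.04,0.03,0.1,0],[-0.08,0.06,0.1,0],[-0.12,0.09,0.1,0],[-0.15,0.12,0.1,0],[-0.15,0.12,0.1,0]]'
python3 - <<'E'
from h import *
p=imaging.camera("top"); w=cloud(p); cv2.imwrite("pics/f.png",p["color"])
for n,(u0,u1,v0,v1) in dict(nest=(280,330,240,295),old=(330,372,240,290),b4=(170,230,180,240)).items():
    s=w[v0:v1,u0:u1].reshape(-1,3)
    for lo,hi in ((.04,.047),(.047,.058),(.06,.078),(.078,.09)):
        m=(s[:,2]>lo)&(s[:,2]<hi)
        if m.sum()>20: print(n,lo,m.sum(),np.median(s[m],0).round(4),cv2.minEnclosingCircle(s[m][:,:2].astype(np.float32)))
E
```

```text
t: 6.2
ee_pos: [0.4598, 0.0955, 0.0466]
orientation: [-1.343, -0.971, 0.971]
contact_force: [-0.7, 0.1, 0.4]
width: 0.0521
t: 6.9
ee_pos: [0.3058, 0.2176, 0.1467]
orientation: [-1.34, -0.974, 0.976]
contact_force: [0.2, 0.2, -0.1]
width: 0.0522
nest 0.04 636 [0.4569 0.094  0.0431] ((0.45235782861709595, 0.10266554355621338), 0.042728081345558167)
nest 0.06 315 [0.4591 0.0948 0.0732] ((0.4597122073173523, 0.09534377604722977), 0.017771735787391663)
old 0.047 669 [0.4576 0.0069 0.0543] ((0.4611732065677643, 0.005590913817286491), 0.03300653398036957)
old 0.078 321 [0.461  0.0057 0.0843] ((0.4612411558628082, 0.0058496203273534775), 0.018038243055343628)
b4 0.04 31 [0.5755 0.2807 0.0416] ((0.5827186107635498, 0.29351702332496643), 0.029791424050927162)
b4 0.047 37 [0.5724 0.2792 0.0521] ((0.5813793540000916, 0.29040592908859253), 0.017522742971777916)
b4 0.06 297 [0.5822 0.2919 0.0672] ((0.5826994180679321, 0.29202428460121155), 0.018297985196113586)
```

View pics/f.png

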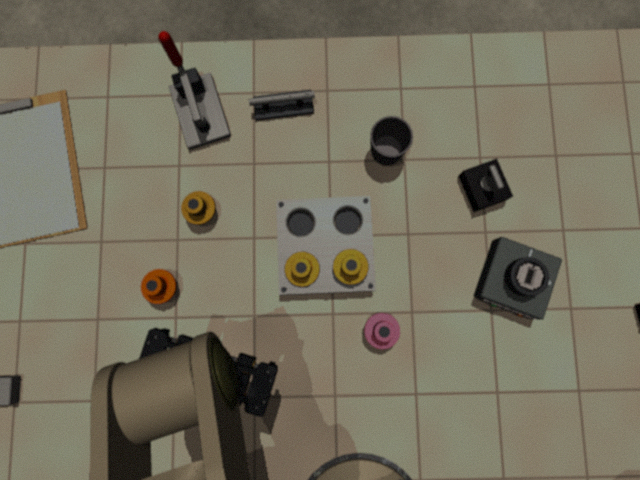

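The first bushing is flush: hub top 0.0732, against 0.0843 for the proud one. The bronze bushing at (199,208) is unmoved, so it is next.

```bash
python3 -m jog '[[0.04,0.012,0,0],[0.08,0.023,0,0],[0.12,0.034,0,0],[0.16,0.045,0,0],[0.2,0.056,0,0],[0.24,0.068,0,0],[0.273,0.077,0,0],[0.273,0.077,-0.03,0],[0.273,0.077,-0.03,0],[0.273,0.077,-0.03,0]]' 0.088
python3 - <<'E'
from h import *
p=imaging.camera("scene"); cv2.imwrite("pics/g.png",cv2.resize(p["color"][150:320,330:520],None,fx=3,fy=3))
E
```

```text
t: 7.95
ee_pos: [0.583, 0.2914, 0.1164]
orientation: [-1.343, -0.969, 0.972]
contact_force: [1.0, -0.0, -0.0]
width: 0.0883
```

View pics/g.png

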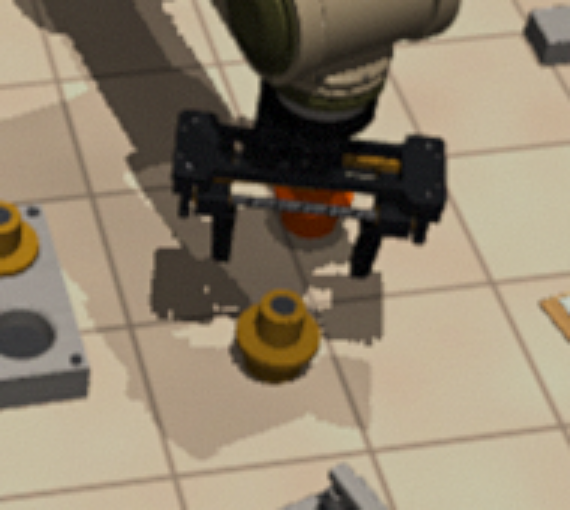

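The open jaws straddle the bronze hub (crop (283,305)). Descend and grip.

```bash
python3 -m jog '[[0,0,-0.03,0],[0,0,-0.06,0],[0,0,-0.0736,0],[0,0,-0.0736,0],[0,0,-0.0736,0]]' 0.088 40
python3 -m jog '[[0,0,0,0],[0,0,0,0],[0,0,0,0],[0,0,0,0],[0,0,0,0],[0,0,0,0],[0,0,0,0],[0,0,0,0]]' 0 40
python3 -m jog '[[0,0,0.03,0],[0,0,0.065,0],[0,0,0.065,0],[0,0,0.065,0]]'
```

```text
t: 8.5
ee_pos: [0.5835, 0.2926, 0.0448]
orientation: [-1.344, -0.973, 0.97]
contact_force: [-0.0, 1.1, 0.4]
width: 0.0878
t: 9.3
ee_pos: [0.5828, 0.2926, 0.0432]
orientation: [-1.343, -0.972, 0.971]
contact_force: [-0.4, 1.2, 0.9]
width: 0.0351
t: 9.7
ee_pos: [0.5823, 0.2923, 0.1072]
orientation: [-1.343, -0.97, 0.972]
contact_force: [0.4, -0.1, -4.6]
width: 0.035
```

```bash
python3 -m jog '[[-0.008,-0.045,0,0],[-0.016,-0.09,0,0],[-0.024,-0.135,0,0],[-0.032,-0.18,0,0],[-0.033,-0.195,0,0],[-0.033,-0.195,0,0],[-0.033,-0.195,0,0]]'
python3 -m jog '[[0,0,-0.02,0],[0,0,-0.035,0],[0,0,-0.042,0],[0,0,-0.0465,0],[0,0,-0.0465,0],[0,0,-0.0465,0]]'
```

```text
t: 10.4
ee_pos: [0.5495, 0.098, 0.107]
orientation: [-1.342, -0.97, 0.972]
contact_force: [0.8, 0.4, -3.7]
width: 0.0352
t: 11.0
ee_pos: [0.5501, 0.0978, 0.0621]
orientation: [-1.344, -0.972, 0.971]
contact_force: [-0.8, 0.5, -3.9]
width: 0.0348
```

```bash
python3 -m jog '[[0,0,-0.004,0],[0,0,-0.008,0],[0,0,-0.011,0],[0,0,-0.013,0],[0,0,-0.014,0],[0,0,-0.014,0],[0,0,-0.014,0]]' - 50
python3 -m jog '[[0,0,-0.001,0],[0,0,-0.0015,0],[0,0,-0.0015,0],[0,0,-0.0015,0]]'
```

```text
t: 11.7
ee_pos: [0.5507, 0.0976, 0.0492]
orientation: [-1.345, -0.974, 0.969]
contact_force: [-1.8, 1.2, 8.2]
width: 0.0352
t: 12.1
ee_pos: [0.5507, 0.0977, 0.049]
orientation: [-1.346, -0.975, 0.969]
contact_force: [-5.4, 1.9, 20.6]
width: 0.0347
```

```bash
python3 -m jog '[[0,0,0.0015,0],[0,0,0.0015,0],[0,0,0.0015,0],[0,0,0.0015,0]]' 0.052
python3 -m jog '[[0,0,0.04,0],[0,0,0.08,0],[-0.03,-0.03,0.08,0],[-0.06,-0.06,0.08,0],[-0.0885,-0.0915,0.08,0],[-0.0885,-0.0915,0.08,0],[-0.0885,-0.0915,0.08,0]]'
python3 -m jog '[[0,0,-0.03,0],[0,0,-0.06,0],[0,0,-0.066,0],[0,0,-0.066,0],[0,0,-0.066,0]]'
```

```text
t: 12.5
ee_pos: [0.5498, 0.0974, 0.0475]
orientation: [-1.343, -0.971, 0.971]
contact_force: [0.2, 1.2, -0.7]
width: 0.0518
t: 13.2
ee_pos: [0.4614, 0.0055, 0.1278]
orientation: [-1.344, -0.97, 0.97]
contact_force: [0.2, 0.2, 0.8]
width: 0.0522
t: 13.7
ee_pos: [0.4622, 0.0062, 0.0625]
orientation: [-1.344, -0.973, 0.971]
contact_force: [-0.4, -0.1, -0.2]
width: 0.0517
```

```bash
python3 -m jog '[[0,0,0,0],[0,0,0,0],[0,0,0,0],[0,0,0,0],[0,0,0,0],[0,0,0,0]]' 0 50
python3 -m jog '[[0,0,-0.004,0],[0,0,-0.008,0],[0,0,-0.011,0],[0,0,-0.012,0],[0,0,-0.013,0],[0,0,-0.013,0],[0,0,-0.013,0]]'
```

```text
t: 14.3
ee_pos: [0.4617, 0.0058, 0.0623]
orientation: [-1.345, -0.972, 0.97]
contact_force: [-0.8, -0.1, 6.9]
width: 0.035
t: 15.0
ee_pos: [0.4618, 0.0057, 0.0512]
orientation: [-1.346, -0.973, 0.97]
contact_force: [-9.2, -0.6, 33.5]
width: 0.0349
```

```bash
python3 -m jog '[[0,0,0.001,0],[0,0,0.001,0],[0,0,0.001,0],[0,0,0.001,0]]' 0.052
python3 -m jog '[[0,0,0.04,0],[0,0,0.08,0],[0.0,-0.04,0.1,0],[0.0,-0.08,0.11,0.1],[0,-0.12,0.12,0.25],[0,-0.16,0.13,0.4],[0,-0.2,0.13,0.55],[0,-0.2,0.13,0.642],[0,-0.2,0.13,0.642]]' 0.052
python3 - <<'E'
from h import *
print(ctrl.get_obs()["joints"].round(3))
p=imaging.camera("top"); w=cloud(p); cv2.imwrite("pics/i.png",p["color"])
for n,(x,y) in dict(p1=(.4612,.0056),p2=(.4596,.0955),p3=(.5496,.0972)).items():
    s=w.reshape(-1,3); d=np.hypot(s[:,0]-x,s[:,1]-y); a=(d<.014)&(s[:,2]>.06); f=(d>.022)&(d<.030)&(s[:,2]>.039)
    print(n,"hub",a.sum(),np.median(s[a],0).round(4),"flange z",f.sum(),np.percentile(s[f][:,2],[10,50,90]).round(4))
    if f.sum()>10:
        A=np.c_[s[f][:,:2]-[x,y],np.ones(f.sum())]; print("tilt",np.linalg.lstsq(A,s[f][:,2],rcond=None)[0].round(4))
E
```

```text
t: 15.4
ee_pos: [0.4612, 0.006, 0.0494]
orientation: [-1.343, -0.971, 0.971]
contact_force: [0.4, -0.0, -0.1]
width: 0.0519
t: 16.3
ee_pos: [0.461, -0.1949, 0.1792]
orientation: [-1.038, -1.442, 1.442]
contact_force: [-0.3, -0.1, -0.0]
width: 0.0522
[-0.637  0.35   1.531  0.     1.261 -2.53 ]
p1 hub 197 [0.4616 0.0052 0.0733] flange z 384 [0.0415 0.0434 0.0451]
tilt [ 0.001  -0.0004  0.0433]
p2 hub 194 [0.4592 0.096  0.0734] flange z 380 [0.0411 0.0431 0.045 ]
tilt [0.0003 0.0032 0.0431]
p3 hub 185 [0.5497 0.0966 0.0738] flange z 343 [0.0414 0.0433 0.0453]
tilt [0.0055 0.0009 0.0433]
```

View pics/i.png

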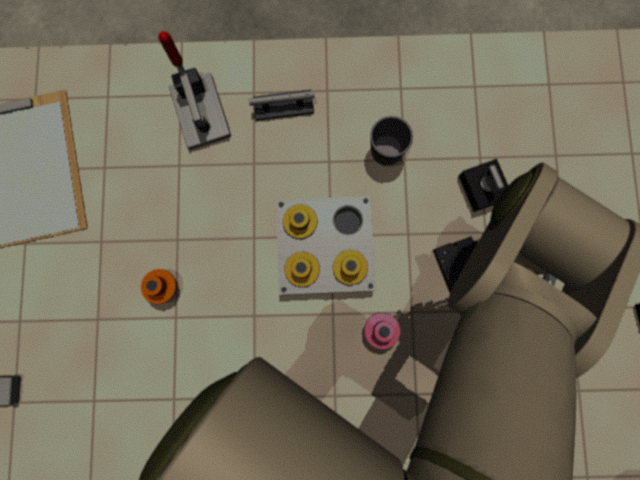

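All three bushings lie level: flange tops about 0.0433 and hub tops about 0.0733, the 0.044/0.074 flush heights less the camera's constant −0.7 mm. The look-alikes and the cup are untouched. Next is the key at about (490,180).

```bash
python3 -m jog '[[0.04,-0.017,0,0],[0.08,-0.035,0,0],[0.12,-0.053,0,0],[0.154,-0.068,0,0],[0.154,-0.068,-0.04,0],[0.154,-0.068,-0.06,0],[0.154,-0.068,-0.06,0],[0.154,-0.068,-0.06,0]]' 0.052
python3 - <<'E'
from h import *
o=ctrl.get_obs(); R=cv2.Rodrigues(np.array(o["orientation"]))[0]; print("jaw",np.degrees(np.arctan2(R[1,0],R[0,0])))
p=imaging.camera("scene"); w=cloud(p); cv2.imwrite("pics/j.png",cv2.resize(p["color"][210:350,110:250],None,fx=4,fy=4))
s=w.reshape(-1,3); d=np.hypot(s[:,0]-.615,s[:,1]+.262); m=(d<.04)&(s[:,2]>.05)&(s[:,2]<.09); print(m.sum(),np.percentile(s[m][:,2],[5,95]),cv2.minAreaRect(s[m][:,:2].astype(np.float32)))
E
```

```text
t: 17.15
ee_pos: [0.6156, -0.2613, 0.1203]
orientation: [-1.039, -1.443, 1.443]
contact_force: [-0.9, -0.0, 0.8]
width: 0.0522
jaw 108.48463552173304
160 [0.05597227 0.08496245] ((0.6209837794303894, -0.2666240334510803), (0.048622965812683105, 0.013077905401587486), 19.38211441040039)
```

View pics/j.png

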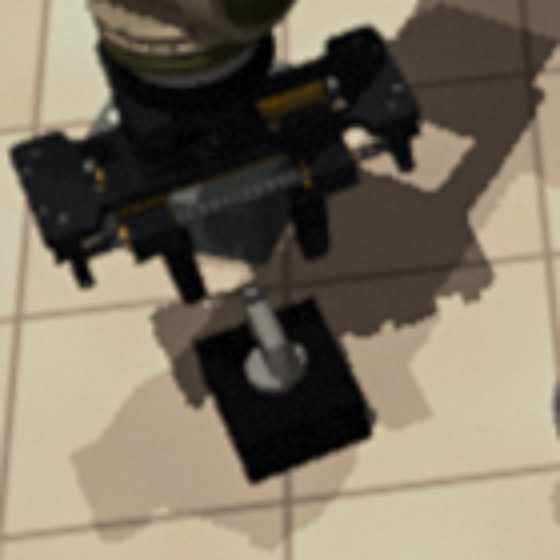

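```bash
python3 -m jog '[[0,0,-0.03,0],[0,0,-0.06,0],[0,0,-0.072,0],[0,0,-0.072,0],[0,0,-0.072,0]]' 0.052
python3 -m jog '[[0,0,0,0],[0,0,0,0],[0,0,0,0],[0,0,0,0],[0,0,0,0],[0,0,0,0],[0,0,0,0]]' 0 40
```

```text
t: 17.7
ee_pos: [0.616, -0.2625, 0.0495]
orientation: [-1.042, -1.444, 1.444]
contact_force: [0.1, -0.0, 0.3]
width: 0.0516
t: 18.4
ee_pos: [0.6153, -0.2621, 0.0478]
orientation: [-1.039, -1.443, 1.443]
contact_force: [-0.4, 0.3, 0.3]
width: 0.0117
```

```bash
python3 -m jog '[[0,0,0.03,0],[0,0,0.06,0],[0,0,0.09,0],[0,0,0.115,0],[0,0,0.115,0]]'
python3 -m jog '[[-0.03,-0.008,0,-0.1],[-0.06,-0.015,0,-0.24],[-0.09,-0.022,0,-0.38],[-0.12,-0.03,0,-0.52],[-0.15,-0.037,0,-0.64],[-0.1817,-0.044,0,-0.719],[-0.1817,-0.044,0,-0.719],[-0.1817,-0.044,0,-0.719]]'
python3 - <<'E'
from h import *
o=ctrl.get_obs(); R=cv2.Rodrigues(np.array(o["orientation"]))[0]; print("jaw",np.degrees(np.arctan2(R[1,0],R[0,0])),o["joints"].round(3))
p=imaging.camera("scene"); cv2.imwrite("pics/k.png",cv2.resize(p["color"][150:290,90:230],None,fx=4,fy=4))
p=imaging.camera("top"); cv2.imwrite("pics/k2.png",cv2.resize(p["color"][220:340,450:590],None,fx=4,fy=4))
E
```

```text
t: 18.9
ee_pos: [0.6163, -0.2626, 0.1662]
orientation: [-1.046, -1.445, 1.445]
contact_force: [0.0, 1.2, -0.7]
width: 0.0116
t: 19.7
ee_pos: [0.4332, -0.306, 0.1618]
orientation: [-1.37, -0.912, 0.912]
contact_force: [0.3, 0.3, -1.1]
width: 0.0117
jaw 67.30399632113205 [-0.838  0.417  1.477  0.     1.248 -2.013]
```

View pics/k.png

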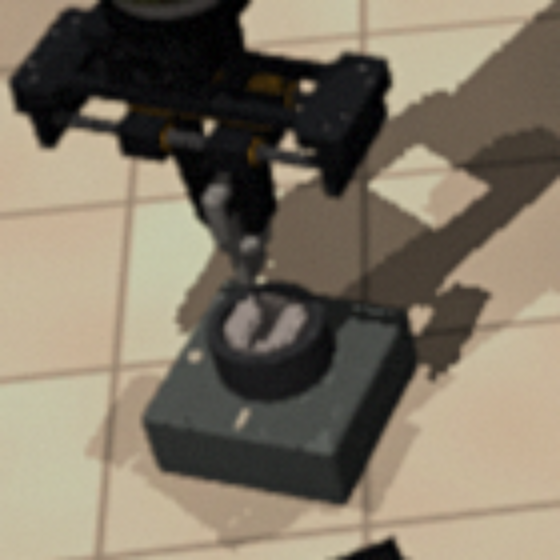

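View pics/k2.png

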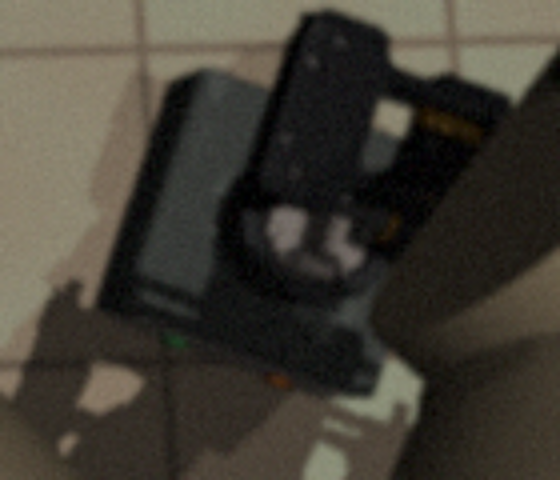

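```bash
python3 -m jog '[[0,0,-0.02,0],[0,0,-0.032,0],[0,0,-0.036,0],[0,0,-0.04,0],[0,0,-0.044,0],[0,0,-0.044,0],[0,0,-0.044,0]]'
```

```text
t: 20.5
ee_pos: [0.4337, -0.3061, 0.1189]
orientation: [-1.371, -0.913, 0.913]
contact_force: [-0.5, -0.1, -0.4]
width: 0.0117
```

No resistance and the tip is in the mouth. Continue until seated.

```bash
python3 -m jog '[[0,0,-0.006,0],[0,0,-0.012,0],[0,0,-0.016,0],[0,0,-0.02,0],[0,0,-0.022,0],[0,0,-0.022,0],[0,0,-0.022,0]]'
```

```text
t: 21.2
ee_pos: [0.4336, -0.3061, 0.0967]
orientation: [-1.371, -0.913, 0.913]
contact_force: [-0.5, 0.3, -1.6]
width: 0.0116
```

```bash
python3 -m jog '[[0,0,-0.001,0],[0,0,-0.0015,0],[0,0,-0.002,0],[0,0,-0.002,0],[0,0,-0.002,0]]'
```

```text
t: 21.7
ee_pos: [0.4337, -0.3062, 0.0956]
orientation: [-1.372, -0.913, 0.913]
contact_force: [-1.6, 1.2, 8.6]
width: 0.0116
```

```bash
python3 -m jog '[[0,0,0,-0.12],[0,0,0,-0.24],[0,0,0,-0.36],[0,0,0,-0.48],[0,0,0,-0.6],[0,0,0,-0.72],[0,0,0,-0.84],[0,0,0,-0.96],[0,0,0,-1.08],[0,0,0,-1.2],[0,0,0,-1.3],[0,0,0,-1.3]]'
python3 - <<'E'
from h import *
o=ctrl.get_obs(); R=cv2.Rodrigues(np.array(o["orientation"]))[0]; print("jaw",np.degrees(np.arctan2(R[1,0],R[0,0])),o["ft_torque"].round(3))
E
python3 -m jog '[[0,0,0,-0.05],[0,0,0,-0.10],[0,0,0,-0.10],[0,0,0,-0.10]]'
python3 - <<'E'
from h import *
o=ctrl.get_obs(); R=cv2.Rodrigues(np.array(o["orientation"]))[0]; print("jaw",np.degrees(np.arctan2(R[1,0],R[0,0])),o["ft_torque"].round(3))
E
```

```text
t: 22.9
ee_pos: [0.4348, -0.306, 0.0957]
orientation: [-1.569, 0.098, -0.103]
contact_force: [4.0, 2.3, 5.1]
width: 0.0117
jaw -7.321452139948076 [ 0.552 -0.603 -0.041]
t: 23.3
ee_pos: [0.4349, -0.3061, 0.0957]
orientation: [-1.564, 0.174, -0.18]
contact_force: [4.6, 3.9, 5.6]
width: 0.0117
jaw -12.899389376759165 [ 0.512 -0.726  0.017]
```

```bash
for i in 1 ; do python3 -m jog '[[0,0,0,-0.03],[0,0,0,-0.06],[0,0,0,-0.06],[0,0,0,-0.06]]'; python3 -c "
from h import *
o=ctrl.get_obs(); R=cv2.Rodrigues(np.array(o['orientation']))[0]; print('jaw',np.degrees(np.arctan2(R[1,0],R[0,0])),o['ft_torque'].round(3))"; done
python3 -m jog '[[0,0,0,-0.03],[0,0,0,-0.05],[0,0,0,-0.05],[0,0,0,-0.05]]'; python3 -c "
from h import *
o=ctrl.get_obs(); R=cv2.Rodrigues(np.array(o['orientation']))[0]; print('jaw',np.degrees(np.arctan2(R[1,0],R[0,0])),o['ft_torque'].round(3))"
```

```text
t: 23.7
ee_pos: [0.4349, -0.306, 0.0957]
orientation: [-1.56, 0.221, -0.227]
contact_force: [5.0, 3.8, 5.0]
width: 0.0114
jaw -16.325419558671996 [ 0.512 -0.791  0.085]
t: 24.1
ee_pos: [0.435, -0.3061, 0.0957]
orientation: [-1.555, 0.26, -0.266]
contact_force: [5.3, 2.2, 6.1]
width: 0.0118
jaw -19.189629954196064 [ 0.487 -0.75   0.067]
```

```bash
python3 -m jog '[[0,0,0,-0.03],[0,0,0,-0.05],[0,0,0,-0.05],[0,0,0,-0.05]]'; python3 -c "
from h import *
o=ctrl.get_obs(); R=cv2.Rodrigues(np.array(o['orientation']))[0]; print('jaw',np.degrees(np.arctan2(R[1,0],R[0,0])),o['ft_torque'].round(3))
p=imaging.camera('scene'); cv2.imwrite('pics/l.png',cv2.resize(p['color'][180:290,100:220],None,fx=5,fy=5))
p=imaging.camera('top'); cv2.imwrite('pics/l2.png',cv2.resize(p['color'][220:340,450:590],None,fx=4,fy=4))"
```

```text
t: 24.5
ee_pos: [0.4349, -0.3061, 0.0957]
orientation: [-1.551, 0.298, -0.304]
contact_force: [5.1, 3.0, 6.1]
width: 0.0113
jaw -21.998322657600173 [ 0.44  -0.799  0.469]
```

View pics/l.png

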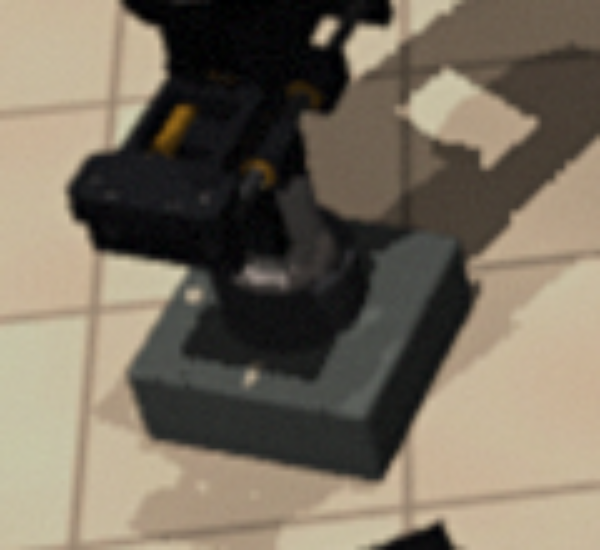

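View pics/l2.png

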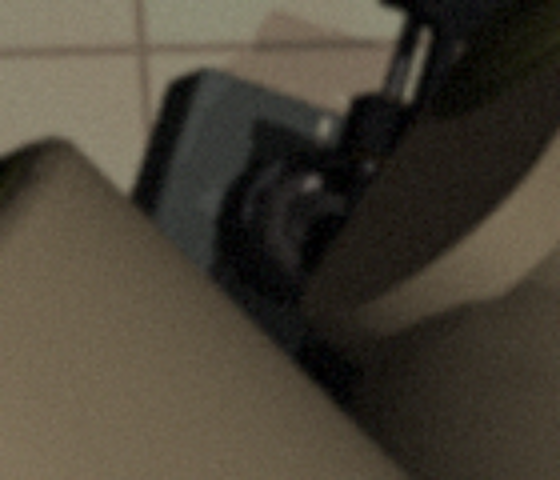

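Wrist moment about z jumped from 0.07 to 0.47 N m, so the rotor is on its stop. Check with one small extra turn, then release.

```bash
python3 -m jog '[[0,0,0,-0.015],[0,0,0,-0.015],[0,0,0,-0.015]]'; python3 -c "
from h import *
o=ctrl.get_obs(); R=cv2.Rodrigues(np.array(o['orientation']))[0]; print('jaw',np.degrees(np.arctan2(R[1,0],R[0,0])),o['ft_torque'].round(3))"
python3 -m jog '[[0,0,0.002,0],[0,0,0.002,0],[0,0,0.002,0],[0,0,0.002,0],[0,0,0.002,0]]' 0.045
python3 -m jog '[[0,0,0.02,0],[0,0,0.05,0],[0,0,0.09,0],[0,0,0.12,0],[-0.02,0.04,0.14,0],[-0.04,0.08,0.15,0],[-0.06,0.12,0.15,0],[-0.08,0.16,0.15,0],[-0.09,0.2,0.15,0],[-0.1,0.24,0.15,0],[-0.1,0.28,0.15,0],[-0.1,0.28,0.15,0]]'
python3 -c "
from h import *
p=imaging.camera('scene'); cv2.imwrite('pics/m.png',p['color']);cv2.imwrite('pics/m1.png',cv2.resize(p['color'][190:290,110:230],None,fx=5,fy=5))
p=imaging.camera('top'); cv2.imwrite('pics/m2.png',p['color']); w=cloud(p); s=w.reshape(-1,3)
d=np.hypot(s[:,0]-.4336,s[:,1]+.306); m=(d<.04)&(s[:,2]>.12)&(s[:,2]<.15); q=s[m]; print('bow',m.sum(),np.median(q,0),cv2.minAreaRect(q[:,:2].astype(np.float32)))
"
```

```text
t: 24.9
ee_pos: [0.435, -0.3062, 0.0957]
orientation: [-1.549, 0.31, -0.316]
contact_force: [5.4, 3.7, 5.8]
width: 0.0121
jaw -22.842512181788734 [ 0.448 -0.747  0.639]
t: 25.4
ee_pos: [0.4334, -0.3061, 0.0965]
orientation: [-1.548, 0.314, -0.314]
contact_force: [0.3, -0.2, 0.3]
width: 0.0449
t: 26.6
ee_pos: [0.3326, -0.0226, 0.2468]
orientation: [-1.548, 0.309, -0.31]
contact_force: [-0.1, 0.3, -1.0]
width: 0.0449
bow 226 [ 0.43333373 -0.30392242  0.13035663] ((0.43387162685394287, -0.3058362603187561), (0.045542631298303604, 0.012623577378690243), 71.71602630615234)
```

View pics/m1.png

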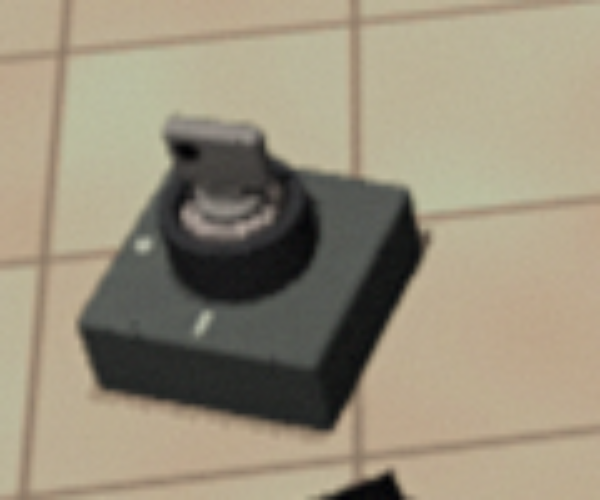

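View pics/m2.png

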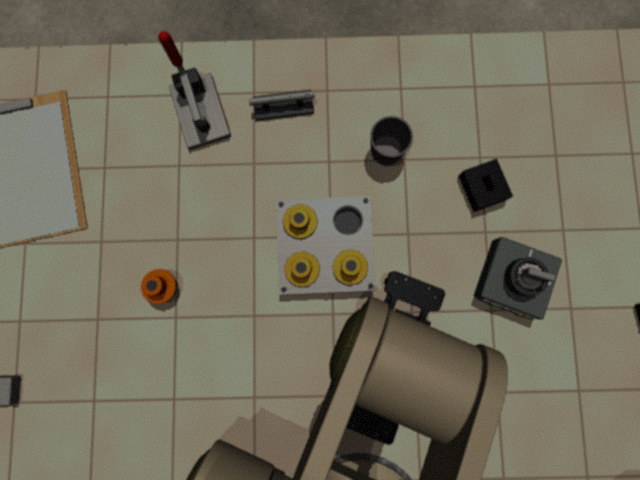

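The key stands seated in the switch at top (532,275). It is turned 85.6°, which is the 80.2° to the stop plus slot play. The bushings, the cup (391,140) and the orange look-alike (158,287) are where they were. One last check of heights, then hand in.

```bash
python3 - <<'E'
from h import *
p=imaging.camera("top"); w=cloud(p); s=w.reshape(-1,3)
for n,(x,y) in dict(p1=(.4612,.0056),p2=(.4596,.0955),p3=(.5496,.0972)).items():
    d=np.hypot(s[:,0]-x,s[:,1]-y); a=(d<.014)&(s[:,2]>.06)&(s[:,2]<.1); f=(d>.022)&(d<.030)&(s[:,2]>.039)&(s[:,2]<.06)
    print(n,np.median(s[a],0).round(4),np.median(s[f][:,2]).round(4))
d=np.hypot(s[:,0]-.4336,s[:,1]+.306); m=(d<.03)&(s[:,2]>.12)&(s[:,2]<.15); print("bow top z",np.percentile(s[m][:,2],[50,80,95]).round(4))
m=(np.hypot(s[:,0]-.698,s[:,1]+.077)<.06)&(s[:,2]>.075)&(s[:,2]<.09); print("cup",cv2.minEnclosingCircle(s[m][:,:2].astype(np.float32)))
print(ctrl.get_obs()["contact_force"])
print(ctrl.finish_job())
E
```

```text
p1 [0.4618 0.0051 0.0737] 0.0434
p2 [0.4593 0.0961 0.0733] 0.0432
p3 [0.5498 0.0967 0.0733] 0.0435
bow top z [0.1304 0.1318 0.1332]
cup ((0.698504626750946, -0.07636480033397675), 0.04020112380385399)
[0.00421303 0.02494576 1.25622256]
the job is handed in; nothing more can be done
None
```

The job is done and handed in at about 27 s of the 210 s allowed.

- **Bushings:** I loaded both bronze bushings from the counter into free pockets. I then pressed those two and the one already sitting proud, with about 20–33 N each. The last check put all three flange tops at about 0.0433 m, level with each other. Flush is 0.044 m, and the camera reads about 0.7 mm low everywhere.
- **Key:** I pushed it fully into the switch while the switch was off. It seated at the expected height with 8.6 N pushing back. I turned it clockwise until the twist on the wrist jumped from 0.07 to 0.64 N m, which marks the stop. After release the key had turned about 85.6°. That is the 80.2° to the stop plus the play of the key in its slot; I did not read the rotor angle itself.
- **Untouched:** The parts cup is within 1 mm of where it started, and the orange look-alike has not moved. I never worked near the pink one, but the arm hid it in the final picture.
- **Disagreement:** One scene-camera estimate of the key's position, partly hidden by the arm, was about 7 mm off the top camera's. I used the top camera's, and the grasp and insertion confirmed it.

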